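Hold a plug-in card down through the tester's guard slot

ROBOT

A 7-joint arm with a two-finger parallel gripper is mounted at the origin on a cart in front of the work surface, level with it; the furniture and walls round the work are solid. World frame = base frame: x ahead of the robot, y to its left, z up, the work surface at z = 0. Lengths are in m, angles in rad, forces in N, time in s.
With the tool pointing down it reaches from about 0.4 to 0.925 m from the base axis. Payload 4.1 kg.
Tool frame: the origin (TCP) lies midway between the tips of the shut fingers; the grasp point (between the pads) lies 19 mm behind it; z points along the fingers, y is the line along which they close (so a half turn about z gives the same grasp; the last joint's range is limited). The gripper opens to 85 mm and grips with 20 to 120 N. Pads are 22 mm wide; open, the fingers measure 114 mm over their backs; the gripper's body (76 mm by 85 mm) begins 54 mm behind the grasp point. The pads swing forward as they close: fully open they stand 13 mm farther back than shut.
Start: joints at [-1.314, 0.398, 0.045, 1.537, -0.019, 1.207, -0.051], TCP at [0.226, 0.609, 0.231] pointing down, gripper open.
Joint ranges: [-2.82, 2.82], [-0.49, 2.23], [-1.37, 1.46], [0, 2.46], [-1.36, 4.5], [0.23, 2], [-2.94, 2.94]. Speed limits (rad/s): [2.57, 2.57, 3.14, 3.14, 3.14, 3.14, 3.14].

INTERFACE

Orientations are given as a unit quaternion [w, x, y, z].
In Python, from bench import sensors, eyes, r gives the robot as it stands. The module is installed in compiled form; this text tells all that it offers.
- The arm moves only by the shell command python3 -m handwheel 'ROWS' [FORCE]. ROWS is JSON, a list of rows, each a list of 7 numbers: the shift along the world's x, y, z in m, then the turn, a rotation vector about the world's x, y, z in rad, then the gripper command: -1 is shut, 1 is fully open, values between are in proportion. A call has 1 to 20 rows; each row shifts and turns the commanded pose from where the row before left it; what a row does not reach is not made up. A row lasts 1/8 s, in which the tool goes at most 62.5 mm and 10.7 degrees, less where a joint would pass 70% of its speed; a pose out of reach is approached as far as the arm can. A call is refused whole if a number of a shift passes 0.0625 or a number of a turn 0.188, either way. A call with a gripper value outside its range is refused whole. The fingers move at their own pace and stop on an object; FORCE is the grip in N (left out, the last holds). Time passes only in rows, so rows that do not move let the fingers close. It gives the time, the measured TCP pose, the force, the opening and the grip force at its end, in the units of the state.
- sensors.state(): the state, without advancing time (a new reading comes with each control period).
- eyes.capture(name): name is "side" or "top"; returns a dict with "pixels" (420x560x3 uint8, red, green, blue), "fx", "fy", "cx", "cy" (pixels), "R" (3x3) and "t" (3): a world point X has camera coordinates R X + t. Camera axes: x right, y down, z forward; pixel columns grow to the right and rows downward; lengths in m; the calibration is good to about 2 mm. A picture is of the moment at which its call begins. There is no depth.
- r.hand_in(): hands the job in; it is judged then, once.
The state is a dict: "clock": time; "qpos": joint angles; "qvel": joint speeds; "effort": joint torques, N m; "tcp_pos": TCP position; "orientation": TCP orientation; "force": force on the tool from outside, world axes, zero at the start; "wrist_torque": the same for the moment, N m; "grip_width": finger opening in m; "finger_force": force on a finger pad.
Only numpy, scipy, OpenCV 4.12 (cv2) and the standard library are available. Lean on these libraries where they do the work, as an engineer would, in place of code of your own. Each camera call takes 0.05 s, during which the arm holds its last target. There are 200 camera calls.

TASK

Put the orange-handled card into the bench tester for a contact check: turn the red captive wing nut on the tester's lid anticlockwise until its locking tongue is out of the shutter's way, slide the guard shutter by its black bar fully open, lift the orange-handled card out of the stand and pass it, contacts down, through the slot. Push it down against the sprung contacts until its shoulders are down on the lid, and finish while still gripping it and holding it down there, because the springs push it back up if it is let go. Leave the blue-handled card in the stand and do not disturb the loose tools on the bench.

Things in the scene. Friction and masses are not known exactly. Their poses are not given: they have to be found in the camera images.
- nut_grip (a point): Centre of the red wing (36 mm long, 10 mm thick, 24 mm high) of the captive wing nut at the right of the lid, 33 mm above the lid. x across the wing, y along it, z up (the nut's axis); turns with the nut. Under it, 6 to 10.5 mm above the lid, a brass locking tongue reaches 20 mm from the axis, a sector from 95 to 175 degrees anticlockwise of +x.
- nut (a joint): Turn of the wing nut, rad: 0 locked (tongue in front of the shutter's ear; pushing the shutter then does not turn it), grows anticlockwise seen from above to its stop at 1.4; from about 1.0 on the tongue no longer blocks the shutter. It stays where it is left (friction 0.1 N m).
- shutter_grip (a point): On the black pull bar of the guard shutter, 32 mm above the lid. The bar is 10 mm thick (x), 32 mm long (y); its top is 12.5 mm above this point, its foot on the shutter plate 28 mm below. The shutter opens along +x. Its folded-up edge, 10.5 mm above the lid, stands 12 mm behind this point (+x); an ear on it reaches 52 mm to the right (-y).
- shutter (a joint): Travel of the guard shutter, m: 0 shut over the slot, 0.045 fully open at its stop. It stays where it is left (friction 1.2 N).
- slot (a point): Centre of the slot's mouth, level with the lid's top, 80 mm above the bench. x along the slot's short side (10 mm), y along its long side (62 mm), z up; the rim is bevelled 1.5 mm. The lid is 12 mm thick, hollow below. Shutter bar: 6 mm behind (+x) when shut, 51 mm when open. Two rails 5.5 mm high stand 43 mm to either side (y).
- tester: Blue bench tester with an aluminium lid, fixed, 135 (x) by 180 (y) by 80 mm; origin at the centre of its underside, x away from its grey front panel. The slot's centre is at x -30 mm, y 0; the wing nut's axis at x +10 mm, y -62 mm (right).
- contacts (a joint): Travel of the sprung contact bed below the slot, m: 0 free (its top 52 mm below the lid), 0.010 when the card is fully home. It pushes up with 3 N at the start of its travel and 8 N at 0.010; stop at 0.013.
- card_grip (a point): Centre of the orange handle (10 mm thick in x, 36 wide in y, 40 high) of the card to be tested, loose, about 120 g, upright; z up. Shoulders 72 by 8 mm lie 20 to 28 mm below this point; the blade under them is 60 mm wide, 8 mm thick, down to 90 mm below, its last 9 mm stepped in to 55 by 5 mm. Either way round fits. Fully home, this point is 28 mm above the slot's mouth.
- spare_grip (a point): Centre of the blue handle of a second card of the same shape, loose in the same stand; stays there. 
- stand: Black fixed card stand, 134 (x) by 82 (y) by 42 mm, origin at the centre of its underside. Three pairs of grooves 42 mm apart along x, each 12 mm wide; the cards stand in the two outer ones (which in which varies), widths along y, feet 6 mm above the bench: lift a card 36 mm to free it.
- cutter: Side cutter with red handles, 147 mm long, loose on the bench to the right; leave alone. Origin under its centre.
- driver: Red screwdriver, 173 mm long, loose on the bench to the right; leave alone. Origin under its centre.
- tin: Round solder tin, 56 mm across and 28 mm high, loose on the bench on the right; leave alone. Origin under its centre.
- brush: Wooden-handled brush, 150 mm long, loose on the bench at the right; leave alone. Origin under its centre.

How it is judged:
By the outcome, as a careful person would: the job done as asked, in the order asked, and still so for the second after the job is handed in, while the arm keeps its last pose, push and grip.
It also fails if it takes over 58 s, if anything falls off the work surface, if the arm or the gripper's body presses on something with over 40 N, if the wrist force passes 120 N, or if a joint passes its speed limit or range.

## Working session

There is one attempt and no reset: what is moved stays moved. The work goes in short steps, Python scripts to look and compute and a shell command to move; the robot and the scene stay as the last step left them, time stands still between calls to the robot, and variables do not carry over. Pictures are saved under pics/ and viewed, at most 10 in all, crops included, and the job is handed in when it is done.

```bash
mkdir -p pics; python3 - <<'E'
from bench import sensors, eyes
import cv2,json
import numpy as np
for n in("side","top"):
    c=eyes.capture(n); cv2.imwrite(f"pics/{n}0.png",cv2.resize(c["pixels"][:,:,::-1],(800,600),interpolation=cv2.INTER_CUBIC))
    np.savez(f"{n}.npz",**c)
    print(n,c["fx"],c["cx"],c["cy"],np.round(c["R"],3).tolist(),np.round(c["t"],3).tolist())
s=sensors.state();print({k:np.round(v,3).tolist() for k,v in s.items()})
E
```

```text
side 470.44274641456025 284.3809182780126 212.05962768929734 [[-0.966, -0.257, -0.024], [-0.101, 0.462, -0.881], [0.238, -0.849, -0.472]] [0.516, 0.213, 1.328]
top 432.51972407400973 282.4359630321579 208.55778102015668 [[0.005, -1.0, 0.014], [-0.999, -0.006, -0.049], [0.049, -0.013, -0.999]] [-0.134, 0.585, 1.209]
{'clock': 0.1, 'qpos': [-1.314, 0.399, 0.045, 1.538, -0.019, 1.207, -0.051], 'qvel': [-0.0, 0.001, 0.0, -0.002, 0.001, 0.001, -0.001], 'effort': [0.003, -47.626, 1.37, -25.495, 0.012, 0.005, 0.0], 'tcp_pos': [0.226, 0.609, 0.23], 'orientation': [-0.0, 0.177, 0.984, -0.001], 'force': [0.221, -0.477, -0.268], 'wrist_torque': [0.076, -0.016, -0.004], 'finger_force': 0.0, 'grip_width': 0.085}
```

View pics/side0.png

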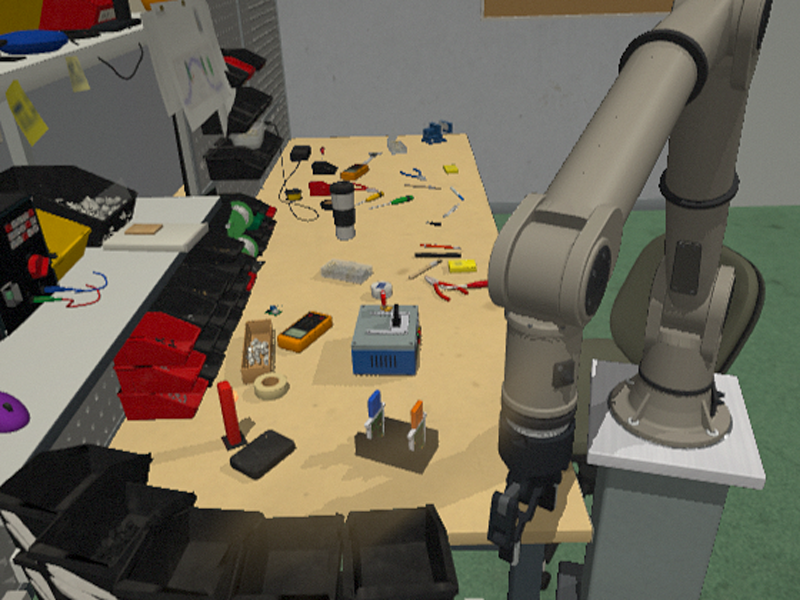

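View pics/top0.png

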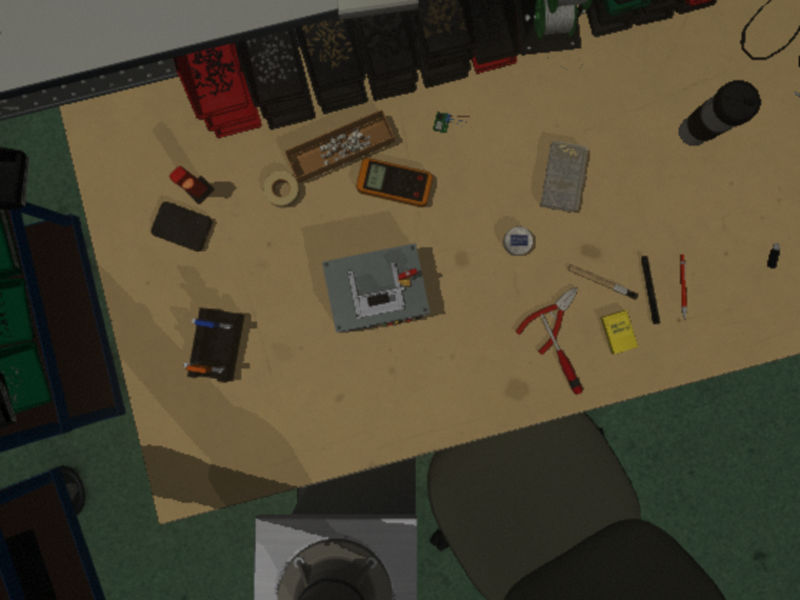

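The side view shows the tester near (387,340) and the stand near (397,445), with the blue card at (375,405) and the orange at (417,415). In the top view the tester is at (378,288), bar about (378,298), red wing (408,275), stand (217,345), blue (203,323) and orange (200,370). I'll enlarge these.

```bash
python3 - <<'E'
import cv2,numpy as np
t=np.load("top.npz")["pixels"][:,:,::-1]; s=np.load("side.npz")["pixels"][:,:,::-1]
def g(im,u,v,w,h,k):
    o=cv2.resize(im[v:v+h,u:u+w],None,fx=k,fy=k,interpolation=cv2.INTER_CUBIC)
    o=cv2.convertScaleAbs(o,alpha=1.5)
    for i in range(0,w,10): cv2.line(o,(i*k,0),(i*k,6 if i%50 else 14),(0,255,255),1); cv2.putText(o,str(u+i),(i*k,20),0,.35,(0,255,255),1)
    for i in range(0,h,10): cv2.line(o,(0,i*k),(6,i*k),(0,255,255),1); cv2.putText(o,str(v+i),(8,i*k+4),0,.35,(0,255,255),1)
    return o
cv2.imwrite("pics/t1.png",np.hstack([g(t,125,210,50,60,8)[:,:],g(t,225,168,80,70,5)[:480] if 0 else cv2.copyMakeBorder(g(t,226,168,80,68,5),0,140,0,0,0)]))
cv2.imwrite("pics/s1.png",np.hstack([g(s,245,270,66,62,6),cv2.copyMakeBorder(g(s,242,190,62,78,6)[:372],0,0,0,0,0)]))
E
```

```text
(no output)
```

View pics/t1.png

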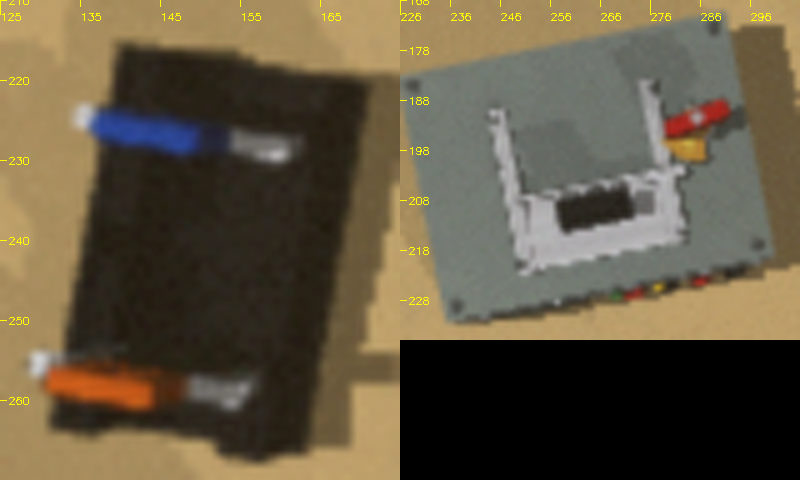

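View pics/s1.png

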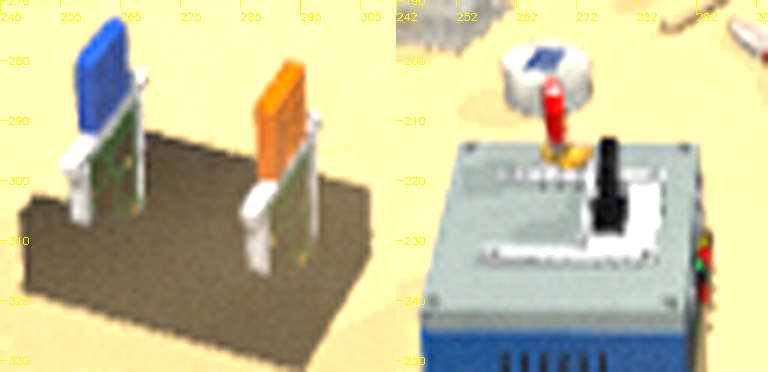

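Reading positions from the crops: lid corners in top (727,10), (773,258), (448,322), wing centre (697,118), bar (596,210). The orange handle top runs (46,377) to (155,397) in the top crop and is centred near (280,85) in the side crop.

```bash
cat > h.py <<'E'
import numpy as np
from scipy.optimize import least_squares
C={n:dict(np.load(n+".npz")) for n in("top","side")}
def proj(n,X):
    c=C[n];p=np.asarray(X)@c["R"].T+c["t"]
    return np.stack([c["fx"]*p[...,0]/p[...,2]+c["cx"],c["fy"]*p[...,1]/p[...,2]+c["cy"]],-1)
def back(n,uv,z):
    c=C[n];d=c["R"].T@np.array([(uv[0]-c["cx"])/c["fx"],(uv[1]-c["cy"])/c["fy"],1]);o=-c["R"].T@c["t"]
    return (o+d*(z-o[2])/d[2])
T=lambda x,y:(226+(x-399.5)/5-.5,168+(y+.5)/5-.5)
TS=lambda x,y:(125+(x+.5)/8-.5,210+(y+.5)/8-.5)
S=lambda x,y:(242+(x-395.5)/6-.5,190+(y+.5)/6-.5)
SS=lambda x,y:(245+(x+.5)/6-.5,270+(y+.5)/6-.5)
def loc(p,L):
    c,s=np.cos(p[2]),np.sin(p[2]);return np.array([p[0]+c*L[0]-s*L[1],p[1]+s*L[0]+c*L[1],L[2]])
def fit(obs,x0):
    f=lambda p:np.concatenate([proj(n,loc(p,L))-uv for n,uv,L in obs])
    r=least_squares(f,x0,loss="soft_l1");return r.x,f(r.x).reshape(-1,2)
E
python3 - <<'E'
from h import *
a,b=.0675,.09
o=[("top",T(727,10),(a,-b,.08)),("top",T(773,258),(-a,-b,.08)),("top",T(448,322),(-a,b,.08)),
("side",S(458,143),(a,-b,.08)),("side",S(697,145),(-a,-b,.08)),("side",S(690,314),(-a,b,.08)),("side",S(425,312),(a,b,.08)),
("top",T(697,118),(.01,-.062,.125))]
for k in (o,[q for q in o if q[0]=="top"],[q for q in o if q[0]=="side"]):
    p,r=fit(k,[.56,-.1,.19]);print(p.round(4),np.rad2deg(p[2]).round(1),r.round(1).tolist())
p,_=fit(o,[.56,-.1,.19])
for n,L in dict(nut=(.01,-.062,.113),bar=(-.024,0,.112),slot=(-.03,0,.08)).items(): print(n,loc(p,L).round(4))
print("bar meas",back("top",T(596,209),.122),"wing",back("top",T(697,118),.125),back("side",S(553,85),.125))
print("wing dir",back("top",T(667,127),.125)-back("top",T(728,110),.125))
for z,pts in ((.116,[("top",TS(100,387)),("side",SS(280,86))]),):
    for n,uv in pts: print("card",n,back(n,uv,z))
print("blue",back("top",TS(146,132),.116),back("side",SS(105,45),.116))
print("cardyaw",back("top",TS(46,377),.116)-back("top",TS(155,397),.116),"sh ends",back("top",TS(38,362),.074),back("top",TS(248,392),.074))
E
```

```text
[ 0.6012 -0.077   0.2159] 12.4 [[-0.7, 0.6], [0.7, 0.0], [-0.1, 1.3], [-0.5, -0.3], [-0.2, -0.7], [-0.8, -0.5], [-1.3, -0.3], [-0.0, 0.5]]
[ 0.6035 -0.0771  0.2008] 11.5 [[-0.1, 0.2], [0.5, -0.2], [-0.6, 0.0], [0.2, -0.0]]
[ 0.5984 -0.075   0.2242] 12.8 [[-0.1, 0.1], [0.3, -0.4], [0.2, -0.1], [-0.4, 0.3]]
nut [ 0.6243 -0.1354  0.113 ]
bar [ 0.5778 -0.0821  0.112 ]
slot [ 0.5719 -0.0834  0.08  ]
bar meas [ 0.57840649 -0.08360748  0.122     ] wing [ 0.62562178 -0.13548044  0.125     ] [ 0.6254566  -0.14427771  0.125     ]
wing dir [-0.00901214  0.0314626   0.        ]
card top [0.45178154 0.24397442 0.116     ]
card side [0.44765205 0.24620175 0.116     ]
blue [0.53375809 0.23096585 0.116     ] [0.52713949 0.23516548 0.116     ]
cardyaw [0.00624636 0.03501903 0.        ] sh ends [0.45719592 0.27814252 0.074     ] [0.44754231 0.20818341 0.074     ]
```

```bash
python3 -m handwheel '[[0.022,-0.0414,-0.002,0,0,-0.055,1],[0.022,-0.0414,-0.002,0,0,-0.055,0],[0.022,-0.0414,-0.002,0,0,-0.055,0],[0.022,-0.0414,-0.002,0,0,-0.055,0],[0.022,-0.0414,-0.002,0,0,-0.055,0],[0.022,-0.0414,-0.002,0,0,-0.055,0],[0.022,-0.0414,-0.002,0,0,-0.055,0],[0.022,-0.0414,-0.002,0,0,-0.055,0],[0.022,-0.0414,-0.002,0,0,-0.055,0],[0.022,-0.0414,-0.002,0,0,-0.055,0],[0.022,-0.0414,-0.002,0,0,-0.055,0],[0.022,-0.0414,-0.002,0,0,-0.055,0],[0.022,-0.0414,-0.002,0,0,-0.055,0],[0.022,-0.0414,-0.002,0,0,-0.055,0],[0.022,-0.0414,-0.002,0,0,-0.055,0],[0.022,-0.0414,-0.002,0,0,-0.055,0],[0.022,-0.0414,-0.002,0,0,-0.055,0],[0.022,-0.0414,-0.002,0,0,-0.055,0]]' 30
cat > st.py <<'E'
from bench import sensors
import numpy as np
from scipy.spatial.transform import Rotation as R
s=sensors.state();q=s["orientation"];m=R.from_quat(np.r_[q[1:],q[0]]).as_matrix()
print("t",round(s["clock"],2),"tcp",np.round(s["tcp_pos"],4),"yaw_y",np.rad2deg(np.arctan2(m[1,1],m[0,1])).round(1),"z",m[:,2].round(3),"F",np.round(s["force"],1),"M",np.round(s["wrist_torque"],2),"w",round(float(s["grip_width"]),4),"ff",np.round(s["finger_force"],1),"q",np.round(s["qpos"],2))
E
python3 st.py
```

```text
clock: 2.35
tcp_pos: [0.6228, -0.1369, 0.1948]
orientation: [-0.0, 0.624, 0.782, -0.0]
force: [-0.4, 0.6, -0.1]
grip_width: 0.0426
finger_force: 0.0
t 2.35 tcp [ 0.6228 -0.1369  0.1948] yaw_y 12.8 z [-0.001  0.    -1.   ] F [-0.4  0.6 -0.1] M [ 0.02 -0.1   0.  ] w 0.0426 ff 0.0 q [-0.29  0.47  0.61  1.62 -0.29  1.14  0.61]
```

```bash
python3 -m handwheel '[[0.002,0.0015,-0.03,0,0,0.01,0],[0,0,-0.03,0,0,0,0],[0,0,-0.025,0,0,0,0],[0,0,-0.013,0,0,0,0],[0,0,0,0,0,0,-0.4],[0,0,0,0,0,0,-0.7],[0,0,0,0,0,0,-1],[0,0,0,0,0,0,-1],[0,0,0,0,0,0,-1],[0,0,0,0,0,0,-1]]' 30; python3 st.py
```

```text
clock: 3.6
tcp_pos: [0.6236, -0.1348, 0.098]
orientation: [-0.001, 0.619, 0.785, -0.0]
force: [-5.7, 0.2, 4.3]
grip_width: 0.009
finger_force: 33.5
t 3.6 tcp [ 0.6236 -0.1348  0.098 ] yaw_y 13.5 z [-0.001  0.    -1.   ] F [-5.7  0.2  4.3] M [-0.02  1.14  0.05] w 0.009 ff 33.5 q [-0.26  0.57  0.56  1.71 -0.35  0.97  0.67]
```

```bash
python3 -m handwheel '[[-0.001,0,0,0,0,0.1,-1],[0,0,0,0,0,0.16,-1],[0,0,0,0,0,0.16,-1],[0,0,0,0,0,0.16,-1],[0,0,0,0,0,0.16,-1],[0,0,0,0,0,0.16,-1],[0,0,0,0,0,0.16,-1],[0,0,0,0,0,0.16,-1],[0,0,0,0,0,0.1,-1],[0,0,0,0,0,0,-1]]' 40; python3 st.py
```

```text
clock: 4.85
tcp_pos: [0.6233, -0.1351, 0.098]
orientation: [0.0, 0.009, 1.0, -0.0]
force: [-3.9, -0.9, 4.1]
grip_width: 0.0091
finger_force: 40.5
t 4.85 tcp [ 0.6233 -0.1351  0.098 ] yaw_y 89.0 z [ 0. -0. -1.] F [-3.9 -0.9  4.1] M [-0.2   0.95  0.05] w 0.0091 ff 40.5 q [-0.03  0.51  0.24  1.7  -0.15  0.94  1.82]
```

```bash
python3 -m handwheel '[[0,0,0,0,0,0,-0.2],[0,0,0,0,0,0,-0.2],[0,0,0,0,0,0,-0.2],[0,0,0.03,0,0,0,-0.2],[0,0,0.03,0,0,0,-0.2],[0,0,0.002,0,0,-0.165,-0.2],[-0.0065,0.0075,0,0,0,-0.165,-0.2],[-0.0065,0.0075,0,0,0,-0.165,-0.2],[-0.0065,0.0075,0,0,0,-0.165,-0.2],[-0.0065,0.0075,0,0,0,-0.165,-0.2],[-0.0065,0.0075,0,0,0,-0.165,-0.2],[-0.0065,0.0075,0,0,0,-0.165,-0.2],[-0.0065,0.007,0,0,0,-0.165,-0.2],[0,0,0,0,0,0,-0.2]]' 30; python3 st.py
python3 - <<'E'
from bench import eyes
import cv2,numpy as np
t=eyes.capture("top")["pixels"][150:240,215:315,::-1];s=eyes.capture("side")["pixels"][180:270,230:330,::-1]
cv2.imwrite("pics/a.png",cv2.resize(np.hstack([t,s]),(800,360),interpolation=cv2.INTER_CUBIC))
E
```

```text
clock: 6.6
tcp_pos: [0.5779, -0.0814, 0.1593]
orientation: [0.0, 0.618, 0.786, 0.0]
force: [0.5, -0.4, -0.8]
grip_width: 0.0338
finger_force: 0.0
t 6.6 tcp [ 0.5779 -0.0814  0.1593] yaw_y 13.6 z [ 0.  0. -1.] F [ 0.5 -0.4 -0.8] M [-0.04 -0.   -0.02] w 0.0338 ff 0.0 q [-0.35  0.39  0.54  1.79 -0.23  1.02  0.51]
```

View pics/a.png

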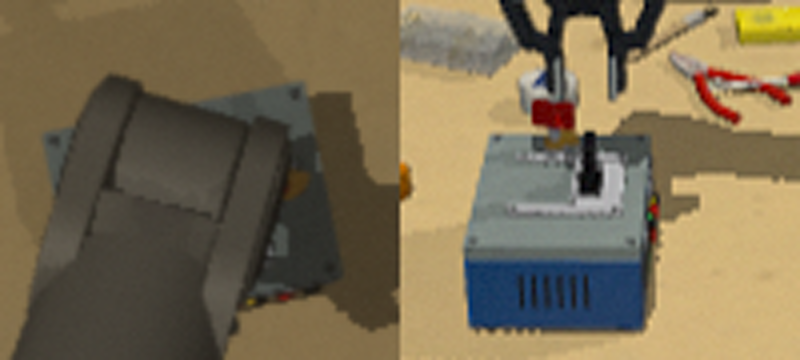

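Wing (552,113) is now broadside with its tongue swung to the right, and the bar (588,165) sits between the fingers.

```bash
python3 -m handwheel '[[0,-0.001,-0.03,0,0,-0.02,-0.2],[0,0,-0.02,0,0,0,-0.2],[0,0,-0.011,0,0,0,-0.2],[0,0,0,0,0,0,-0.6],[0,0,0,0,0,0,-1],[0,0,0,0,0,0,-1],[0,0,0,0,0,0,-1],[0,0,0,0,0,0,-1]]' 30; python3 st.py; python3 -m handwheel '[[0.004,0.001,0,0,0,0,-1],[0.007,0.0015,0,0,0,0,-1],[0.007,0.0015,0,0,0,0,-1],[0.007,0.0015,0,0,0,0,-1],[0.007,0.0015,0,0,0,0,-1],[0.007,0.0015,0,0,0,0,-1],[0.006,0.001,0,0,0,0,-1],[0.003,0.0005,0,0,0,0,-1],[0,0,0,0,0,0,-1]]'; python3 st.py
```

```text
clock: 7.7
tcp_pos: [0.5784, -0.0837, 0.0988]
orientation: [0.001, 0.627, 0.779, 0.0]
force: [1.2, -1.2, -1.6]
grip_width: 0.0094
finger_force: 34.2
t 7.7 tcp [ 0.5784 -0.0837  0.0988] yaw_y 12.3 z [ 0.001 -0.    -1.   ] F [ 1.2 -1.2 -1.6] M [-0.24 -0.23 -0.24] w 0.0094 ff 34.2 q [-0.33  0.46  0.51  1.84 -0.28  0.9   0.53]
clock: 8.82
tcp_pos: [0.6222, -0.0745, 0.0988]
orientation: [-0.003, 0.628, 0.779, -0.002]
force: [-12.3, -3.5, 12.6]
grip_width: 0.0095
finger_force: 36.4
t 8.82 tcp [ 0.6222 -0.0745  0.0988] yaw_y 12.3 z [-0.008  0.    -1.   ] F [-12.3  -3.5  12.6] M [-0.74  1.99 -0.17] w 0.0095 ff 36.4 q [-0.31  0.54  0.5   1.73 -0.3   0.96  0.52]
```

Shutter travelled 44.8 mm to its stop. I'll release it, lift, and go over the orange card.

```bash
python3 -m handwheel '[[-0.0025,-0.0005,0,0,0,0,-1],[0,0,0,0,0,0,-0.4],[0,0,0,0,0,0,-0.2],[0,0,0,0,0,0,-0.2],[0,0,0.03,0,0,0,-0.2],[0,0,0.04,0,0,0,-0.2],[0,0,0.03,0,0,0,-0.2],[-0.0215,0.04,0,0,0,-0.046,0.1],[-0.0215,0.04,0,0,0,-0.046,0.1],[-0.0215,0.04,0,0,0,-0.046,0.1],[-0.0215,0.04,0,0,0,-0.046,0.1],[-0.0215,0.04,0,0,0,-0.046,0.1],[-0.0215,0.04,0,0,0,-0.046,0.1],[-0.0215,0.04,0,0,0,-0.046,0.1],[-0.0195,0.04,0,0,0,-0.046,0.1],[0,0,0,0,0,0,0.1]]' 30; python3 st.py
python3 - <<'E'
from bench import eyes
import cv2,numpy as np
t=eyes.capture("top")["pixels"][165:240,225:305,::-1];s=eyes.capture("side")["pixels"][235:335,225:325,::-1]
cv2.imwrite("pics/b.png",np.hstack([cv2.resize(t,(480,450),interpolation=cv2.INTER_CUBIC),cv2.resize(s,(450,450),interpolation=cv2.INTER_CUBIC)[:,100:400]]))
E
```

```text
clock: 10.82
tcp_pos: [0.4511, 0.2508, 0.1981]
orientation: [-0.001, 0.756, 0.654, 0.0]
force: [0.2, -0.6, -0.2]
grip_width: 0.0467
finger_force: 0.0
t 10.82 tcp [0.4511 0.2508 0.1981] yaw_y -8.3 z [-0.001  0.002 -1.   ] F [ 0.2 -0.6 -0.2] M [-0.02  0.04 -0.01] w 0.0467 ff 0.0 q [-1.01  0.21  0.48  1.9  -0.11  1.06 -0.62]
```

View pics/b.png

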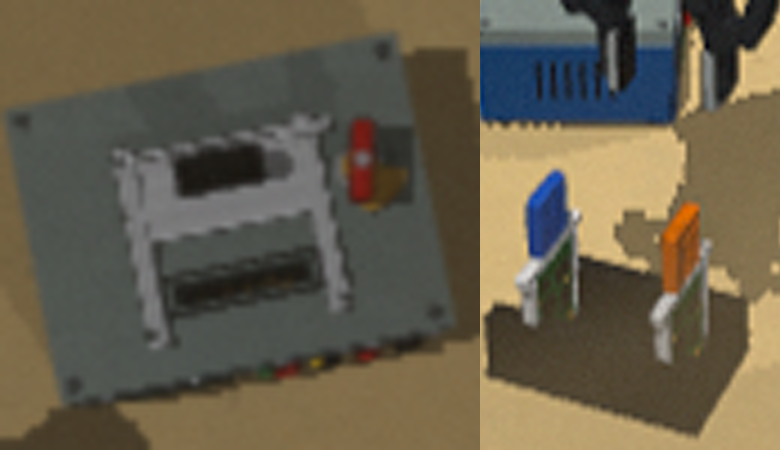

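The slot is now open, centred at (244,284), with the nut turned and clear; lid corners are at (8,105), (395,35), (455,323), (65,405).

```bash
python3 - <<'E'
from h import *
T=lambda x,y:(225+(x+.5)/6-.5,165+(y+.5)/6-.5)
a,b=.0675,.09
o=[("top",T(395,35),(a,-b,.08)),("top",T(455,323),(-a,-b,.08)),("top",T(65,405),(-a,b,.08)),("top",T(8,105),(a,b,.08))]
p,r=fit(o,[.6,-.08,.2]);print(p,np.rad2deg(p[2]),r.round(1).tolist(),loc(p,(-.03,0,.08)))
print("slot",back("top",T(244,284),.08), "dir",back("top",T(170,298),.08)-back("top",T(318,270),.08))
E
python3 -m handwheel '[[-0.0005,-0.006,-0.03,0,0,-0.01,0.1],[0,0,-0.035,0,0,0,0.1],[0,0,-0.03,0,0,0,0.1],[0,0,-0.015,0,0,0,0.1],[0,0,-0.004,0,0,0,0.1],[0,0,0,0,0,0,-0.3],[0,0,0,0,0,0,-0.6],[0,0,0,0,0,0,-1],[0,0,0,0,0,0,-1],[0,0,0,0,0,0,-1],[0,0,0,0,0,0,-1]]' 45; python3 st.py
```

```text
[ 0.60383541 -0.07770612  0.20154279] 11.547551508656161 [[0.6, -0.8], [0.5, 0.4], [-0.5, -0.2], [-0.6, 0.4]] [ 0.57444264 -0.08371155  0.08      ]
slot [ 0.5736197  -0.08371252  0.08      ] dir [-0.01289746  0.06595027  0.        ]
clock: 12.3
tcp_pos: [0.451, 0.241, 0.0853]
orientation: [-0.002, 0.762, 0.648, -0.001]
force: [-4.6, 0.0, 7.7]
grip_width: 0.009
finger_force: 44.9
t 12.3 tcp [0.451  0.241  0.0853] yaw_y -9.3 z [-0.004  0.001 -1.   ] F [-4.6  0.   7.7] M [0.11 1.45 0.06] w 0.009 ff 44.9 q [-0.95  0.35  0.45  2.02 -0.21  0.81 -0.53]
```

```bash
python3 -m handwheel '[[0,0,0.01,0,0,0,-1],[0,0,0.02,0,0,0,-1],[0,0,0.03,0,0,0,-1],[0,0,0.03,0,0,0,-1],[0,0,0.025,0,0,0,-1],[0.0135,-0.0365,0,0,0,0.041,-1],[0.0135,-0.0365,0,0,0,0.041,-1],[0.0135,-0.0365,0,0,0,0.041,-1],[0.0135,-0.0365,0,0,0,0.041,-1],[0.0135,-0.0365,0,0,0,0.041,-1],[0.0135,-0.0365,0,0,0,0.041,-1],[0.0135,-0.0365,0,0,0,0.041,-1],[0.0135,-0.0365,0,0,0,0.041,-1],[0.0135,-0.0365,-0.01,0,0,0.041,-1],[0,0,-0.01,0,0,0,-1],[0,0,-0.005,0,0,0,-1],[0,0,0,0,0,0,-1]]' 45; python3 st.py
python3 - <<'E'
from bench import eyes
import cv2,numpy as np
t=eyes.capture("top")["pixels"][165:240,225:305,::-1];s=eyes.capture("side")["pixels"][160:260,230:330,::-1]
cv2.imwrite("pics/c.png",cv2.convertScaleAbs(np.hstack([cv2.resize(s,(600,600),interpolation=cv2.INTER_CUBIC),cv2.resize(t,(200,600))]),alpha=1.3))
E
```

```text
clock: 14.42
tcp_pos: [0.5742, -0.0868, 0.1741]
orientation: [-0.0, 0.63, 0.777, 0.0]
force: [-0.4, 0.3, -1.7]
grip_width: 0.0094
finger_force: 44.0
t 14.43 tcp [ 0.5742 -0.0868  0.1741] yaw_y 11.9 z [-0.001  0.001 -1.   ] F [-0.4  0.3 -1.7] M [ 0.06  0.03 -0.03] w 0.0094 ff 44.0 q [-0.39  0.38  0.6   1.79 -0.24  1.05  0.5 ]
```

View pics/c.png

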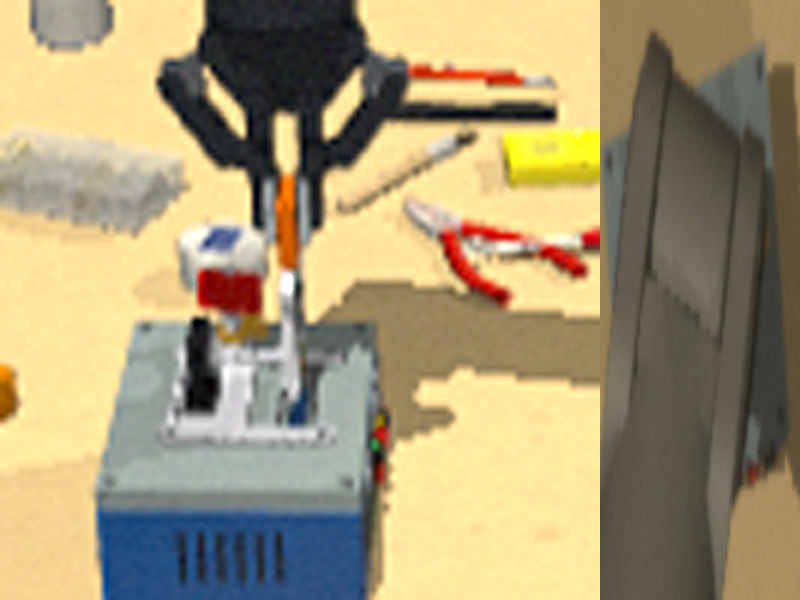

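The card hangs over the open slot: near shoulder end at about (291,270–302), blade foot about (298,390), lid near corners (97,495), (357,490).

```bash
python3 - <<'E'
from h import *
c=lambda uv:((uv-np.array([230,160])+.5)*6-.5).round(0).tolist()
for k in(-.004,0,.004,.008):
    p=[.5742,-.0868,np.deg2rad(11.9)]
    print(k,[c(proj("side",loc(p,(0,k+y,z)))) for y,z in((.036,.1648),(.036,.1568),(.030,.104),(.0275,.0948),(-.018,.2048))])
p=[.5722+.03*.9785,-.084+.03*.206,np.deg2rad(11.9)]
print([c(proj("side",loc(p,L))) for L in((.0675,.09,.08),(-.0675,.09,.08),(-.0675,-.09,.08),(.0675,-.09,.08),(-.03,.031,.08))])
E
```

```text
-0.004 [[285.0, 284.0], [285.0, 298.0], [289.0, 383.0], [290.0, 396.0], [289.0, 168.0]]
0 [[284.0, 288.0], [285.0, 302.0], [289.0, 387.0], [290.0, 400.0], [289.0, 171.0]]
0.004 [[284.0, 292.0], [284.0, 306.0], [288.0, 390.0], [289.0, 403.0], [288.0, 174.0]]
0.008 [[283.0, 295.0], [284.0, 309.0], [288.0, 394.0], [289.0, 407.0], [288.0, 178.0]]
[[92.0, 489.0], [359.0, 491.0], [373.0, 321.0], [133.0, 320.0], [292.0, 431.0]]
```

```bash
python3 - <<'E'
from bench import eyes
import cv2,numpy as np
s=eyes.capture("side")["pixels"][195:240,255:305,::-1]
cv2.imwrite("pics/d.png",cv2.convertScaleAbs(cv2.resize(s,(600,540),interpolation=cv2.INTER_CUBIC),alpha=1.2))
E
```

```text
(no output)
```

View pics/d.png

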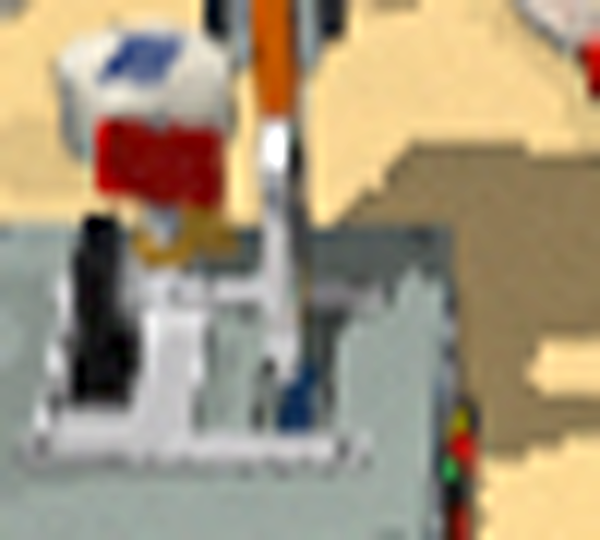

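Shoulder top and blade foot agree with the card centre about 3.5 mm to +y of the grasp. Small correction, then a cautious entry.

```bash
python3 -m handwheel '[[-0.001,-0.0005,-0.004,0,0,0,-1],[0,0,-0.006,0,0,0,-1],[0,0,-0.006,0,0,0,-1],[0,0,-0.005,0,0,0,-1],[0,0,0,0,0,0,-1]]' 60; python3 st.py;
```

```text
clock: 15.2
tcp_pos: [0.5734, -0.0883, 0.1531]
orientation: [-0.0, 0.631, 0.776, 0.0]
force: [-0.5, 1.7, -1.3]
grip_width: 0.009
finger_force: 62.6
t 15.2 tcp [ 0.5734 -0.0883  0.1531] yaw_y 11.8 z [-0.     0.001 -1.   ] F [-0.5  1.7 -1.3] M [0.37 0.03 0.05] w 0.009 ff 62.6 q [-0.38  0.4   0.59  1.81 -0.26  1.01  0.52]
```

```bash
python3 -m handwheel '[[0,0,-0.002,0,0,0,-1],[0,0,-0.002,0,0,0,-1],[0,0,-0.002,0,0,0,-1],[0,0,0,0,0,0,-1]]'; python3 st.py; 
```

```text
clock: 15.7
tcp_pos: [0.5735, -0.0872, 0.1469]
orientation: [-0.001, 0.63, 0.776, 0.001]
force: [-0.2, 4.3, 0.9]
grip_width: 0.0091
finger_force: 62.7
t 15.7 tcp [ 0.5735 -0.0872  0.1469] yaw_y 11.9 z [-0.     0.002 -1.   ] F [-0.2  4.3  0.9] M [ 1.22 -0.1   0.02] w 0.0091 ff 62.7 q [-0.38  0.41  0.59  1.81 -0.27  1.    0.52]
```

```bash
python3 -m handwheel '[[-0.0003,0.0015,0,0,0,0,-1],[0,0,-0.002,0,0,0,-1],[0,0,-0.003,0,0,0,-1],[0,0,0,0,0,0,-1]]'; python3 st.py; 
```

```text
clock: 16.2
tcp_pos: [0.5726, -0.0872, 0.1417]
orientation: [-0.001, 0.631, 0.776, -0.0]
force: [-0.2, 4.3, -1.8]
grip_width: 0.0091
finger_force: 62.4
t 16.2 tcp [ 0.5726 -0.0872  0.1417] yaw_y 11.8 z [-0.001  0.    -1.   ] F [-0.2  4.3 -1.8] M [0.99 0.06 0.03] w 0.0091 ff 62.4 q [-0.38  0.41  0.59  1.82 -0.27  0.99  0.52]
```

```bash
python3 -m handwheel '[[-0.0002,0.0012,-0.002,0,0,0,-1],[0,0,-0.005,0,0,0,-1],[0,0,-0.007,0,0,0,-1],[0,0,-0.007,0,0,0,-1],[0,0,-0.006,0,0,0,-1],[0,0,0,0,0,0,-1]]'; python3 st.py; 
```

```text
clock: 16.95
tcp_pos: [0.5724, -0.0868, 0.1146]
orientation: [-0.0, 0.631, 0.776, -0.001]
force: [-0.9, 0.7, -1.5]
grip_width: 0.0091
finger_force: 62.4
t 16.95 tcp [ 0.5724 -0.0868  0.1146] yaw_y 11.8 z [-0.001 -0.001 -1.   ] F [-0.9  0.7 -1.5] M [ 0.09  0.02 -0.05] w 0.0091 ff 62.4 q [-0.37  0.45  0.57  1.84 -0.29  0.94  0.54]
```

Sliding freely. Now press against the springs; home is expected at TCP z of about 0.097.

```bash
python3 -m handwheel '[[0,0,-0.005,0,0,0,-1],[0,0,-0.004,0,0,0,-1],[0,0,-0.003,0,0,0,-1],[0,0,-0.002,0,0,0,-1],[0,0,0,0,0,0,-1]]' 90; python3 st.py; python3 -m handwheel '[[0,0,-0.002,0,0,0,-1],[0,0,-0.002,0,0,0,-1],[0,0,0,0,0,0,-1]]'; python3 st.py
```

```text
clock: 17.58
tcp_pos: [0.5731, -0.0866, 0.1017]
orientation: [0.0, 0.631, 0.776, 0.0]
force: [-1.2, -0.8, 5.4]
grip_width: 0.0088
finger_force: 91.4
t 17.57 tcp [ 0.5731 -0.0866  0.1017] yaw_y 11.8 z [ 0.001 -0.    -1.   ] F [-1.2 -0.8  5.4] M [-0.12  0.33 -0.03] w 0.0088 ff 91.4 q [-0.36  0.46  0.56  1.85 -0.3   0.91  0.55]
clock: 17.95
tcp_pos: [0.5732, -0.0866, 0.0978]
orientation: [0.0, 0.631, 0.776, 0.0]
force: [-1.9, -0.3, 6.4]
grip_width: 0.0087
finger_force: 91.8
t 17.95 tcp [ 0.5732 -0.0866  0.0978] yaw_y 11.8 z [ 0.001 -0.    -1.   ] F [-1.9 -0.3  6.4] M [-0.14  0.46  0.01] w 0.0087 ff 91.8 q [-0.36  0.47  0.56  1.86 -0.31  0.9   0.55]
```

```bash
python3 -m handwheel '[[0,0,-0.001,0,0,0,-1],[0,0,0,0,0,0,-1],[0,0,0,0,0,0,-1]]'; python3 st.py; python3 -m handwheel '[[0,0,-0.001,0,0,0,-1],[0,0,0,0,0,0,-1],[0,0,0,0,0,0,-1]]'; python3 st.py
```

```text
clock: 18.32
tcp_pos: [0.5733, -0.0867, 0.0974]
orientation: [0.0, 0.631, 0.776, 0.0]
force: [-1.8, -0.5, 9.8]
grip_width: 0.0088
finger_force: 92.0
t 18.32 tcp [ 0.5733 -0.0867  0.0974] yaw_y 11.8 z [ 0.001 -0.    -1.   ] F [-1.8 -0.5  9.8] M [-0.08  0.69 -0.02] w 0.0088 ff 92.0 q [-0.36  0.47  0.56  1.86 -0.31  0.9   0.55]
clock: 18.7
tcp_pos: [0.5733, -0.0867, 0.0973]
orientation: [0.0, 0.631, 0.776, 0.0]
force: [-4.4, 0.6, 15.7]
grip_width: 0.0083
finger_force: 93.1
t 18.7 tcp [ 0.5733 -0.0867  0.0973] yaw_y 11.8 z [ 0.001  0.    -1.   ] F [-4.4  0.6 15.7] M [-0.05  1.07  0.03] w 0.0083 ff 93.1 q [-0.35  0.47  0.56  1.86 -0.31  0.9   0.56]
```

The TCP stopped at the expected height with the force stepping up, so the shoulders are on the lid. One check picture.

```bash
python3 - <<'E'
from bench import eyes
import cv2
s=eyes.capture("side")["pixels"][180:330,230:330,::-1]
cv2.imwrite("pics/e.png",cv2.convertScaleAbs(cv2.resize(s,(400,600),interpolation=cv2.INTER_CUBIC),alpha=1.2))
E
```

```text
(no output)
```

View pics/e.png

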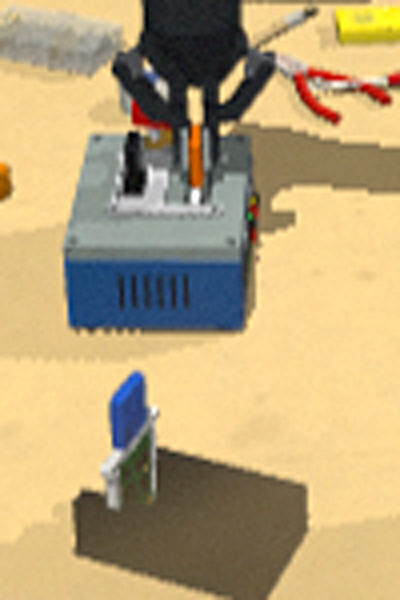

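The card is down with its shoulders on the lid (195,195), the bar is open (133,165), and the blue card is still in the stand (130,430).

```bash
python3 -c "
from bench import r
print(r.hand_in())"
```

```text
the job is handed in; nothing more can be done
None
```

I handed the job in with the orange-handled card gripped and held down, its shoulders on the tester's lid; the nut is unlocked, the shutter is fully open, and the blue card and loose tools were not touched.

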